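# Check a bent bracket: drop gauge, then hold the angle leaf at its mark

## Robot

A 6-joint arm with a two-finger parallel gripper is mounted at the origin on the work surface. World frame = base frame: x ahead of the robot, y to its left, z up, the work surface at z = 0. Lengths are in mm, angles in degrees, forces in N, time in s.
With the tool pointing down it reaches from about 350 to 850 mm from the base axis. Payload 8.1 kg.
Tool frame: the origin (TCP) lies at the very end of the fingers, on their centre line; the grasp point (between the pads) lies 19 mm behind it (pinch_z is the z of the grasp point in the tool frame, in mm); z points along the fingers, y is the direction in which the jaws open and shut (so a half turn about z gives the same grasp; the last joint's range is limited). The gripper opens to 85 mm and grips with 20 to 120 N. Pads are 22 mm wide; open, the fingers measure 114 mm over their backs; the gripper's body (76 mm by 85 mm) begins 54 mm behind the grasp point. The pads swing forward as they close: fully open they stand 13 mm farther back than shut.
Start: joints at [-76.226, 7.471, 85.268, -0, 87.261, -4.893], TCP at [192.06, -568.435, 231.292] pointing down, gripper open.
Joint ranges: [-169.43, 169.43], [-51.17, 129.36], [1.28, 143.12], [-76.62, 256.62], [0, 156.53], [-152.29, 152.29]. Speed limits (degrees/s): [136.94, 136.94, 159.86, 180, 180, 180].

## Interface

Orientations are given as [roll, pitch, yaw] about the fixed x, y, z axes, in that order (R = Rz(yaw) Ry(pitch) Rx(roll)).
In Python, from bench import * gives the robot as it stands.
- The arm moves only by the shell command python3 -m creep 'ROWS' [FORCE]. ROWS is a JSON object of lists of equal length, an entry for each row: "translation": the shift along the tool's x, y, z in mm, a list of three; "rotation": the turn, a rotation vector about the tool's x, y, z in rad, a list of three; "claw": the finger opening in mm, from 0 to 85.4. In form: {"translation": [[dx, dy, dz], ...], "rotation": [[ax, ay, az], ...], "claw": [claw, ...]}. A call has 1 to 10 rows; each row shifts and turns the commanded pose from where the row before left it, along the tool's axes as they then stand; what a row does not reach is not made up. A row lasts 1/10 s, in which the tool goes at most 50 mm and 8.59 degrees, less where a joint would pass 70% of its speed; a pose out of reach is approached as far as the arm can. A call is refused whole if a number of a shift passes 50 or a number of a turn 0.15, either way. A call with a gripper value outside its range is refused whole. The fingers move at their own pace and stop on an object; FORCE is the grip in N (left out, the last holds). Time passes only in rows, so rows that do not move let the fingers close. It gives the time, the measured TCP pose, the force and the opening at its end, in the units of the state.
- sense(): the state, without advancing time (a new reading comes with each control period).
- snapshot(name): name is "side" or "top" or "wrist"; returns a dict with "frame" (420x560x3 uint8, red, green, blue), "intrinsics" (3x3 intrinsics, pixels), "extrinsics" (4x4, takes a point from camera to world coordinates). Camera axes: x right, y up, looking along -z (the intrinsics and any distortion apply to the point x, -y, -z); pixel columns grow to the right and rows downward; lengths in mm; the calibration is good to about 2 mm. A picture is of the moment at which its call begins. There is no depth.
- hand_in(): hands the job in, once; it reports no verdict.
The state is a dict: "time": time; "joint_pos": joint angles; "qd": joint speeds; "joint_efforts": joint torques, N m; "tool_pos": TCP position; "tcp_rot": TCP orientation; "ft_force": force on the tool from outside, world axes, zero at the start; "wrist_torque": the same for the moment, N m; "finger_gap": finger opening in mm.
Only numpy, scipy, OpenCV 4.12 (cv2) and the standard library are available. Lean on these libraries where they do the work, as an engineer would, in place of code of your own. Each camera call takes 0.05 s, during which the arm holds its last target.

## Task

Check the bent bracket that sits in the bend-checking fixture: first push the sprung drop gauge down by its knob until the foot rests firmly on the flat of the bracket, keep it there for about a second so the height can be read, and let it spring back up. Then lift the hinged leaf by its black bar until its pointer stands at the red 45-degree mark on the quadrant, and finish while holding it still there with the gripper so that I can check the gap under the bent arm. The leaf must not push on the bracket, the bracket stays in its seat, and the square, the feeler gauge set and the clamp lying on the bench are left alone.

Things in the scene. Friction and masses are not known exactly. Their poses are not given: they have to be found in the camera images.
- fixture: Bend-checking fixture fixed to the bench: blue base plate 170 (x) x 240 (y) x 20 mm, from y = -150 to +90 mm. Origin on the bench straight below the middle of the hinge axis. x runs along the hinge axis, +y from the hinge to the leaf's bar, -y to the bracket's seat and the gauge, z up. Steel hinge cheeks at x = +-60 mm, tops 77 mm above the bench. Under the bar is bare bench.
- hinge (a point): Middle of the leaf's hinge axis, 60 mm above the bench; axes as the fixture. The aluminium quadrant with 5-degree lines stands at the fixture's x = 66 to 70 mm, 78 to 95 mm from this axis, its top 155 mm above the bench.
- mark (a point): The red mark on the quadrant: a 3 mm wide radial red line, its point 100 mm from the hinge axis at 45 degrees above level, at the fixture's x = +68 mm.
- leaf (a joint): Angle of the hinged leaf, rad: 0 = level, resting on its stop post; grows as the bar is lifted; 0.785 (45 degrees) puts its black pointer at the red mark; end stop 0.96. The hinge is free: the leaf (0.4 to 0.7 kg) falls back when let go. Steel plate 110 x 85 x 8 mm, 10 to 95 mm from the axis, upper face 6 mm below the axis, so at 45 degrees it stands 6 mm clear of the bent arm.
- leaf_bar (a point): Middle of the round black bar that lifts the leaf: 14 mm in diameter, along the fixture's x, 78 mm long between two 8 mm side arms; 150 mm from the hinge axis along the leaf and 10 mm below the radial line through the axis (so at y = +150 mm, 50 mm above the bench, when the leaf is down). 48 mm of open space between bar and leaf edge, nothing beyond it. It turns with the leaf.
- gauge (a joint): Travel of the drop gauge, m: 0 = up (its spring keeps it up), grows as it is pushed down, 0.024 with the foot on the flat of a seated bracket, end stop 0.032. It takes about 2 N to start and about 6 N to bring the foot to the bracket; only what is pushed beyond that presses the foot on the bracket (10 to 15 N in all is firm). It springs up when let go.
- gauge_foot (a point): Middle of the underside of the gauge's round steel foot, 14 mm in diameter: 90 mm above the bench when up, 24 mm above the bracket. It moves straight down.
- gauge_knob (a point): Centre of the gauge's black knurled knob: 26 mm in diameter, 24 mm high, centre 190 mm above the bench when up. Below it 38 mm of bare 9 mm stem, then a grey guide bush (26 mm across, top 140 mm above the bench). The gauge's pillar stands 58 mm to the fixture's -x and ends 145 mm above the bench.
- bracket: The part: yellow zinc-plated steel flat bar, 0.29 kg, 40 mm wide and 6 mm thick, loose on its seat between locating pins; flat 110 mm long, then an arm 45 mm long bent up at 45 degrees above the hinge axis, its tip 96 mm above the bench. Origin under the middle of the flat, y along its length towards the bend, z up.
- bracket_flat (a point): Middle of the upper face of the bracket's flat, 66 mm above the bench.
- try_square: Steel try square lying on the bench, stock 75 x 18 x 16 mm, blade 105 mm: leave alone. Origin under the middle of the stock.
- feeler_set: Closed feeler gauge set, 95 x 16 x 16 mm, lying on the bench: leave alone. Origin under its middle.
- clamp: Black toolmaker's clamp, two 100 x 14 x 14 mm jaws with two screws, lying on the bench: leave alone. Origin under its middle.
There are look-alikes about, which are no part of the job. What is shaped like the bracket but green or pink is not meant.

How it is judged:
By the outcome, as a careful person would: the job done as asked, in the order asked, and still so for the second after the job is handed in, while the arm keeps its last pose, push and grip.
It also fails if it takes over 54 s, if anything falls off the work surface, if the arm or the gripper's body presses on something with over 40 N, if the wrist force passes 120 N, or if a joint passes its speed limit or range.

## Working session

There is one attempt and no reset: what is moved stays moved. The work goes in short steps, Python scripts to look and compute and a shell command to move; the robot and the scene stay as the last step left them, time stands still between calls to the robot, and variables do not carry over. Pictures are saved under pics/ and viewed, and the job is handed in when it is done.

```bash
ls; mkdir -p pics; python3 - <<'E'
from bench import *
import cv2
s=sense(); print(s)
for n in ["side","top","wrist"]:
    d=snapshot(n); cv2.imwrite(f"pics/{n}0.png",d["frame"][:,:,::-1]); print(n,d["intrinsics"],d["extrinsics"])
    import pickle; pickle.dump(d,open(f"pics/{n}0.pkl","wb"))
E
```

```text
pics
{'time': 0.0, 'joint_pos': array([-7.62258254e+01,  7.51403533e+00,  8.53311594e+01,  9.45928515e-04,
        8.72604641e+01, -4.89260049e+00]), 'qd': array([ 0.02981338,  0.04104752,  0.08510517, -0.02343867, -0.01544053,
       -0.0198487 ]), 'joint_efforts': array([-5.43915721e-04, -5.69400537e+01, -5.00543725e+01, -1.97142240e-04,
        1.50649360e-02, -4.78407372e-06]), 'tool_pos': array([ 191.93709629, -567.8863252 ,  230.23758724]), 'tcp_rot': array([-1.79894807e+02, -9.95277087e-03,  1.86667199e+01]), 'ft_force': array([-0.64807565, -1.05586694,  0.34323074]), 'wrist_torque': array([-0.0117239 ,  0.00105718, -0.02605771]), 'finger_gap': 85.1903222027678}
side [[493.68671455   0.         277.65365088]
 [  0.         493.68671455 215.37808749]
 [  0.           0.           1.        ]] [[-8.93192812e-01  3.48487253e-01 -2.84188730e-01  2.87952490e+02]
 [-4.49654489e-01 -6.98044078e-01  5.57265921e-01  5.23877164e+02]
 [-4.17619010e-03  6.25532653e-01  7.80186810e-01  9.17138269e+02]
 [ 0.00000000e+00  0.00000000e+00  0.00000000e+00  1.00000000e+00]]
top [[389.34391055   0.         277.44974532]
 [  0.         389.34391055 209.6328596 ]
 [  0.           0.           1.        ]] [[-3.42800428e-03  9.99178138e-01 -4.03893139e-02  5.31984459e+02]
 [-9.99979555e-01 -3.64318170e-03 -5.25518503e-03 -4.99473008e+01]
 [-5.39801160e-03  4.03704733e-02  9.99170199e-01  9.21629289e+02]
 [ 0.00000000e+00  0.00000000e+00  0.00000000e+00  1.00000000e+00]]
wrist [[294.2655247    0.         276.43891087]
 [  0.         294.2655247  205.90798332]
 [  0.           0.           1.        ]] [[ 3.20371745e-01  9.12905775e-01  2.52913012e-01  2.55547195e+02]
 [-9.47287899e-01  3.09517198e-01  8.27329488e-02 -5.47469301e+02]
 [-2.75354031e-03 -2.66086735e-01  9.63945158e-01  3.73653769e+02]
 [ 0.00000000e+00  0.00000000e+00  0.00000000e+00  1.00000000e+00]]
```

View pics/side0.png

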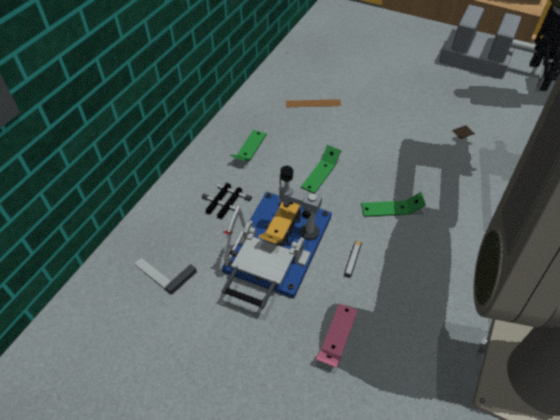

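View pics/top0.png

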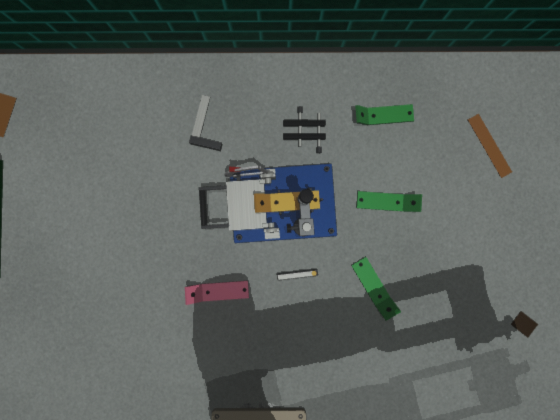

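View pics/wrist0.png

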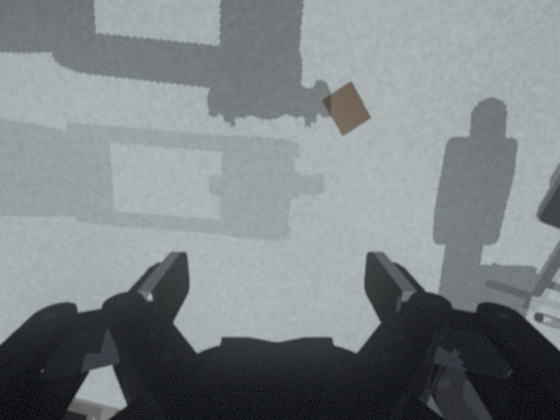

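```bash
python3 - <<'E'
import cv2,pickle
t=pickle.load(open('pics/top0.pkl','rb'))['frame'][:,:,::-1]
s=pickle.load(open('pics/side0.pkl','rb'))['frame'][:,:,::-1]
cv2.imwrite('pics/topz.png',cv2.resize(t[150:255,190:345],None,fx=5,fy=5,interpolation=cv2.INTER_CUBIC))
cv2.imwrite('pics/sidez.png',cv2.resize(s[160:310,210:340],None,fx=4,fy=4,interpolation=cv2.INTER_CUBIC))
E
```

```text
(no output)
```

View pics/topz.png

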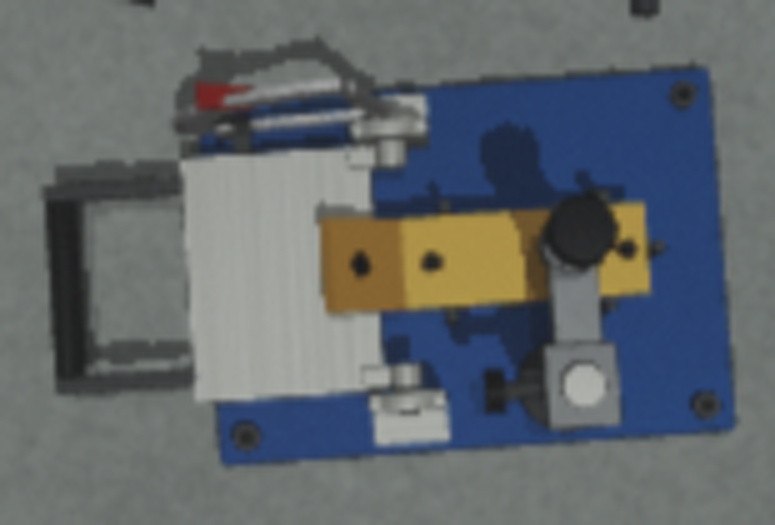

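View pics/sidez.png

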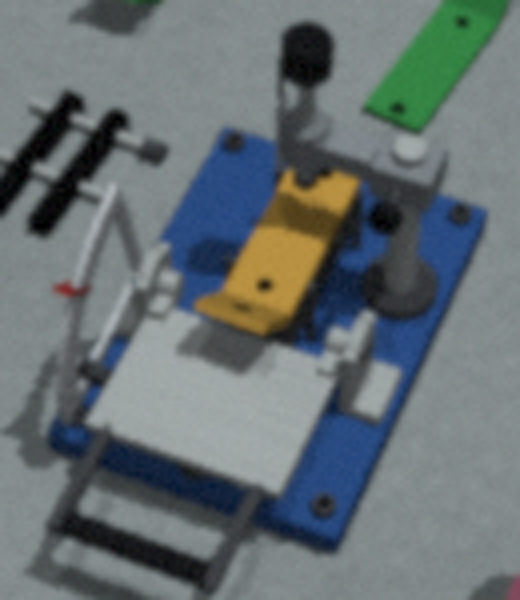

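```bash
cat > h.py <<'E'
import numpy as np,cv2,pickle
def ray(d,u,v):
    K,T=d['intrinsics'],d['extrinsics']
    x=(u-K[0,2])/K[0,0];y=(v-K[1,2])/K[1,1]
    r=T[:3,:3]@np.array([x,-y,-1.]);return T[:3,3],r/np.linalg.norm(r)
def plane(d,u,v,z):
    o,r=ray(d,u,v);return o+r*(z-o[2])/r[2]
def tri(*obs):
    A=np.zeros((3,3));b=np.zeros(3);L=[]
    for d,u,v in obs:
        o,r=ray(d,u,v);P=np.eye(3)-np.outer(r,r);A+=P;b+=P@o;L.append(P)
    p=np.linalg.solve(A,b)
    return p,[np.linalg.norm(np.cross(p-ray(*ob)[0],ray(*ob)[1])) for ob in obs]
def proj(d,p):
    K,T=d['intrinsics'],d['extrinsics'];c=T[:3,:3].T@(np.asarray(p,float)-T[:3,3])
    return K[0,0]*c[0]/-c[2]+K[0,2],K[1,1]*-c[1]/-c[2]+K[1,2]
E
python3 - <<'E'
from h import *
np.set_printoptions(precision=1,suppress=True)
t=pickle.load(open('pics/top0.pkl','rb'));s=pickle.load(open('pics/side0.pkl','rb'))
def Z(x,y): return 190+x/5-.4,150+y/5-.4
def S(x,y): return 210+x/4-.375,160+y/4-.375
c=[plane(t,*Z(*q),20) for q in [(713,68),(735,428),(222,465)]]
print(c,np.linalg.norm(c[0]-c[1]),np.linalg.norm(c[1]-c[2]))
d=c[2]-c[1];print('yaw from long edge',np.degrees(np.arctan2(-d[0],d[1])))
d=c[0]-c[1];print('yaw short',np.degrees(np.arctan2(d[1],d[0])))
# dark blobs
def blob(D,box):
    x0,x1,y0,y1=box;g=D['frame'][y0:y1,x0:x1].max(2)<45
    n,l,st,ce=cv2.connectedComponentsWithStats(g.astype(np.uint8))
    i=1+np.argmax(st[1:,4]);return ce[i]+[x0,y0],st[i]
print(blob(t,(294,316,185,206)),blob(s,(276,297,164,184)))
print('knobtop eye',tri((t,*Z(581,230)),(s,*S(307,50))))
print('bar mid eye',tri((t,*Z(68,291)),(s,*S(138,548))))
for a,b in [((62,205),(70,522)),((72,373),(205,575))]:
    print('barend',tri((t,*Z(*a)),(s,*S(*b))))
E
```

```text
[array([ 676.1, -173. ,   20. ]), array([ 508.8, -181.6,   20. ]), array([492.5,  55.5,  20. ])] 167.4985851516172 237.6569777986926
yaw from long edge 3.9305932501133976
yaw short 2.9543198016568732
(array([305.4, 195.3]), array([  5,   3,  14,  15, 140], dtype=int32)) (array([286.2, 173.4]), array([  5,   2,  12,  16, 143], dtype=int32))
knobtop eye (array([586.6, -99.6, 194.6]), [np.float64(0.950474231017163), np.float64(0.9504742310173797)])
bar mid eye (array([570.9, 120.4,  51.5]), [np.float64(1.0883015022202318), np.float64(1.088301502220287)])
barend (array([609. , 123. ,  51.8]), [np.float64(1.609316684765147), np.float64(1.6093166847651434)])
barend (array([534.2, 118.6,  51. ]), [np.float64(1.0685770663931256), np.float64(1.0685770663932317)])
```

```bash
python3 -m creep '{"translation":[[10,-6,-2],[25,-15,-2],[38,-23,-2],[38,-23,-2],[38,-23,-2],[38,-23,-2],[38,-23,-2],[38,-23,-2],[38,-23,-2],[38,-23,-2]],"rotation":[[0,0,0],[0,0,0],[0,0,0],[0,0,0],[0,0,0],[0,0,0],[0,0,0],[0,0,0],[0,0,0],[0,0,0]],"claw":[40,0,0,0,0,0,0,0,0,0]}' 40
```

```text
time: 1.15
tool_pos: [448.6, -263.4, 251.6]
tcp_rot: [180.0, -0.0, 18.7]
ft_force: [0.1, -1.1, 0.2]
finger_gap: -0.1
```

```bash
python3 -m creep '{"translation":[[32,-20,0],[36,-22,0],[36,-22,0],[36,-22,0],[28,-17,0],[15,-9,0],[0,0,0],[0,0,0],[0,0,0],[0,0,0]],"rotation":[[0,0,0],[0,0,0],[0,0,0],[0,0,0],[0,0,0],[0,0,0],[0,0,0.09],[0,0,0.09],[0,0,0.085],[0,0,0]],"claw":[0,0,0,0,0,0,0,0,0,0]}' 40
python3 - <<'E'
from h import *
from bench import *
for n in ["side","top","wrist"]:
    d=snapshot(n); cv2.imwrite(f"pics/{n}1.png",d["frame"][:,:,::-1]); pickle.dump(d,open(f"pics/{n}1.pkl","wb"))
E
```

```text
time: 2.15
tool_pos: [584.8, -101.0, 251.3]
tcp_rot: [180.0, 0.0, 3.4]
ft_force: [0.1, 0.0, -0.1]
finger_gap: 0.2
```

View pics/wrist1.png

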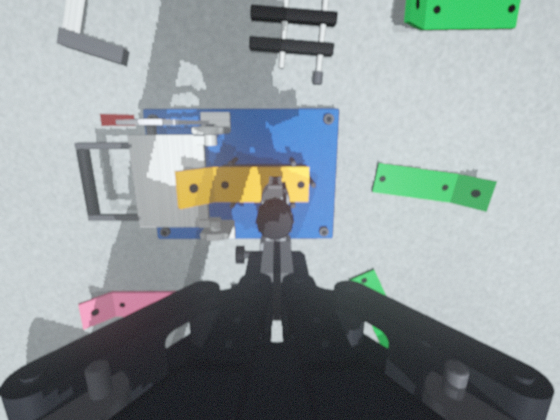

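View pics/side1.png

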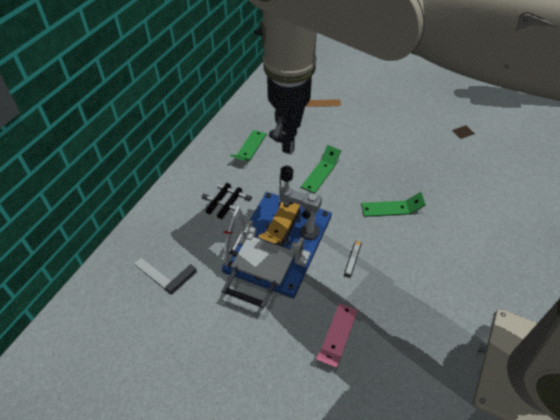

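```bash
python3 - <<'E'
from h import *
np.set_printoptions(precision=1,suppress=True)
w=pickle.load(open('pics/wrist1.pkl','rb'));t=pickle.load(open('pics/top0.pkl','rb'));s=pickle.load(open('pics/side0.pkl','rb'))
cv2.imwrite('pics/w1z.png',cv2.resize(w['frame'][90:250,70:330,::-1],None,fx=3,fy=3,interpolation=cv2.INTER_CUBIC))
k=np.array([582+4.27,-29.2-69.9,190]);
print(proj(w,[586.5,-99.5,202]),proj(w,[586.5,-99.5,190]),proj(w,[586.5,-99.5,178]))
print(tri((t,305.7,195.6),(s,286.4,173),(w,274,214)))
print(proj(w,[571,120.4,50]))
E
```

```text
(np.float64(273.27268520518726), np.float64(222.7209956921527)) (np.float64(273.46062543922307), np.float64(217.42863446041025)) (np.float64(273.62934882387606), np.float64(212.67741605096768))
(array([ 587.7, -100.2,  190. ]), [np.float64(0.7902360763967908), np.float64(1.920155455382479), np.float64(1.441257059951838)])
(np.float64(89.51830900124591), np.float64(182.8016450288917))
```

View pics/w1z.png

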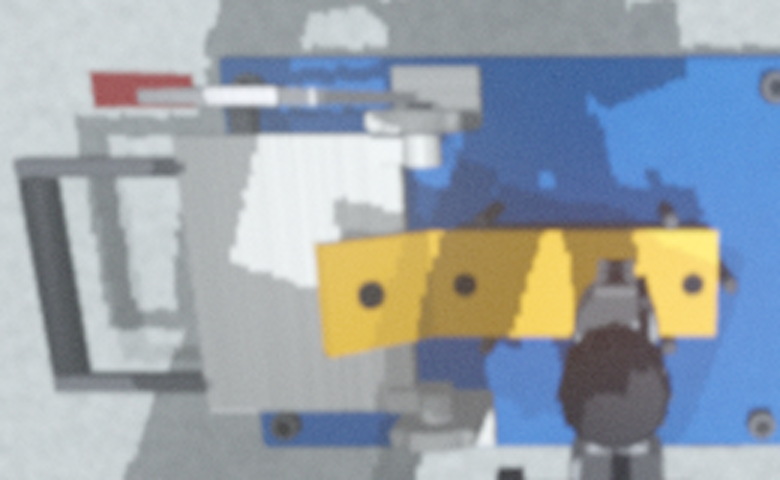

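```bash
python3 -m creep '{"translation":[[2,-1,8],[0,0,12],[0,0,12],[0,0,6],[0,0,4],[0,0,4],[0,0,2]],"rotation":[[0,0,0],[0,0,0],[0,0,0],[0,0,0],[0,0,0],[0,0,0],[0,0,0]],"claw":[0,0,0,0,0,0,0]}'
```

```text
time: 3.0
tool_pos: [587.1, -99.9, 203.0]
tcp_rot: [-180.0, 0.0, 3.5]
ft_force: [-0.6, 0.3, 0.0]
finger_gap: 0.1
```

```bash
python3 -m creep '{"translation":[[0,0,2],[0,0,2],[0,0,2],[0,0,3],[0,0,3],[0,0,3],[0,0,3],[0,0,2]],"rotation":[[0,0,0],[0,0,0],[0,0,0],[0,0,0],[0,0,0],[0,0,0],[0,0,0],[0,0,0]],"claw":[0,0,0,0,0,0,0,0]}'
```

```text
time: 3.8
tool_pos: [587.3, -100.0, 183.2]
tcp_rot: [180.0, -0.0, 3.5]
ft_force: [-1.0, -0.6, 4.2]
finger_gap: 0.1
```

```bash
python3 -m creep '{"translation":[[0,0,2],[0,0,1.5],[0,0,1],[0,0,0.5],[0,0,0]],"rotation":[[0,0,0],[0,0,0],[0,0,0],[0,0,0],[0,0,0]],"claw":[0,0,0,0,0]}'
```

```text
time: 4.3
tool_pos: [587.3, -100.0, 178.5]
tcp_rot: [180.0, -0.0, 3.5]
ft_force: [-1.6, 0.8, 5.0]
finger_gap: 0.0
```

```bash
python3 -m creep '{"translation":[[0,0,0.5],[0,0,0.2],[0,0,0]],"rotation":[[0,0,0],[0,0,0],[0,0,0]],"claw":[0,0,0]}'
```

```text
time: 4.6
tool_pos: [587.3, -100.0, 178.0]
tcp_rot: [180.0, -0.0, 3.5]
ft_force: [-2.8, 0.5, 6.7]
finger_gap: -0.2
```

```bash
python3 -m creep '{"translation":[[0,0,0.3],[0,0,0],[0,0,0]],"rotation":[[0,0,0],[0,0,0],[0,0,0]],"claw":[0,0,0]}'
```

```text
time: 4.9
tool_pos: [587.3, -100.0, 178.0]
tcp_rot: [180.0, -0.0, 3.5]
ft_force: [-3.6, 0.4, 8.1]
finger_gap: 0.2
```

```bash
python3 -m creep '{"translation":[[0,0,0.4],[0,0,0.4],[0,0,0],[0,0,0]],"rotation":[[0,0,0],[0,0,0],[0,0,0],[0,0,0]],"claw":[0,0,0,0]}'
```

```text
time: 5.3
tool_pos: [587.4, -100.0, 178.0]
tcp_rot: [180.0, -0.1, 3.5]
ft_force: [-5.5, 0.7, 12.9]
finger_gap: -0.2
```

```bash
python3 -m creep '{"translation":[[0,0,0],[0,0,0],[0,0,0],[0,0,0],[0,0,0],[0,0,0]],"rotation":[[0,0,0],[0,0,0],[0,0,0],[0,0,0],[0,0,0],[0,0,0]],"claw":[0,0,0,0,0,0]}';  python3 -m creep '{"translation":[[0,0,0],[0,0,0],[0,0,0],[0,0,0],[0,0,0],[0,0,0]],"rotation":[[0,0,0],[0,0,0],[0,0,0],[0,0,0],[0,0,0],[0,0,0]],"claw":[0,0,0,0,0,0]}'
python3 - <<'E'
from h import *
from bench import *
for n in ["side"]:
    d=snapshot(n); cv2.imwrite(f"pics/{n}2.png",cv2.resize(d["frame"][140:320,200:360,::-1],None,fx=3,fy=3,interpolation=2))
E
```

```text
time: 5.9
tool_pos: [587.4, -100.0, 178.0]
tcp_rot: [180.0, -0.1, 3.5]
ft_force: [-5.0, 1.3, 11.6]
finger_gap: -0.1
time: 6.5
tool_pos: [587.4, -100.0, 178.0]
tcp_rot: [180.0, -0.1, 3.5]
ft_force: [-5.9, 0.7, 12.7]
finger_gap: -0.1
```

View pics/side2.png

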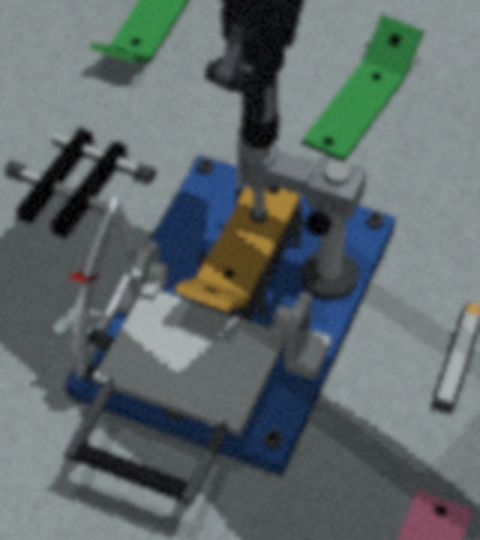

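```bash
python3 -m creep '{"translation":[[0,0,-2],[0,0,-4],[0,0,-6],[0,0,-6],[0,0,-8],[0,0,-12],[0,0,-20],[0,-20,-5],[0,-40,0],[0,-40,0]],"rotation":[[0,0,0],[0,0,0],[0,0,0],[0,0,0],[0,0,0],[0,0,0],[0,0,0],[0,0,0],[0,0,0],[0,0,0]],"claw":[0,0,0,0,0,0,0,45,45,45]}'
python3 -m creep '{"translation":[[0,-40,0],[-2,-40,0],[0,-30,0],[0,-11,0],[0,0,0],[0,0,0]],"rotation":[[0,0,0],[0,0,0],[0,0,0],[0,0,0],[0,0,0],[0,0,0]],"claw":[45,45,45,45,45,45]}'
python3 - <<'E'
from h import *
from bench import *
for n in ["side","top","wrist"]:
    d=snapshot(n); cv2.imwrite(f"pics/{n}3.png",d["frame"][:,:,::-1]); pickle.dump(d,open(f"pics/{n}3.pkl","wb"))
E
```

```text
time: 7.55
tool_pos: [580.7, 0.4, 240.1]
tcp_rot: [-180.0, 0.0, 3.4]
ft_force: [0.7, -0.9, 0.8]
finger_gap: 43.7
time: 8.15
tool_pos: [571.7, 119.7, 239.5]
tcp_rot: [180.0, 0.0, 3.5]
ft_force: [0.9, -0.4, -0.6]
finger_gap: 45.0
```

View pics/wrist3.png

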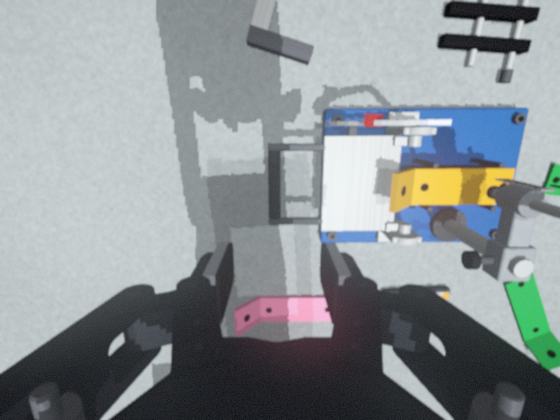

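View pics/side3.png

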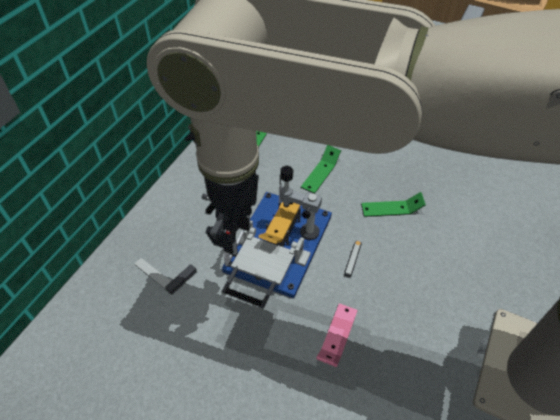

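```bash
python3 - <<'E'
from h import *
np.set_printoptions(precision=1,suppress=True)
w=pickle.load(open('pics/wrist3.pkl','rb'));w1=pickle.load(open('pics/wrist1.pkl','rb'));t=pickle.load(open('pics/top0.pkl','rb'));s=pickle.load(open('pics/side0.pkl','rb'))
cv2.imwrite('pics/w3z.png',cv2.resize(w['frame'][120:250,240:350,::-1],None,fx=5,fy=5,interpolation=cv2.INTER_CUBIC))
print(proj(w,[571.5,120.4,50]))
E
```

```text
(np.float64(274.78003629824923), np.float64(185.16218339319346))
```

View pics/w3z.png

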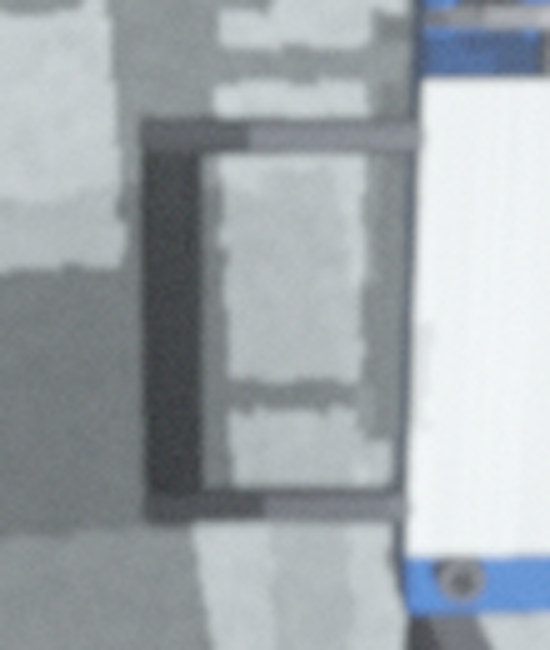

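```bash
python3 -m creep '{"translation":[[0,0,15],[0,-1,30],[0,0,35],[0,0,35],[0,0,35],[0,0,25],[0,0,15],[0,0,10],[0,0,7],[0,0,0]],"rotation":[[0,0,0],[0,0,0],[0,0,0],[0,0,0],[0,0,0],[0,0,0],[0,0,0],[0,0,0],[0,0,0],[0,0,0]],"claw":[45,45,45,45,45,45,45,45,45,45]}'
python3 - <<'E'
from h import *
from bench import *
for n in ["side","wrist"]:
    d=snapshot(n); cv2.imwrite(f"pics/{n}4.png",d["frame"][:,:,::-1]); pickle.dump(d,open(f"pics/{n}4.pkl","wb"))
E
```

```text
time: 9.3
tool_pos: [571.6, 121.5, 32.3]
tcp_rot: [-180.0, 0.0, 3.5]
ft_force: [-0.6, 0.6, -0.1]
finger_gap: 44.7
```

View pics/wrist4.png

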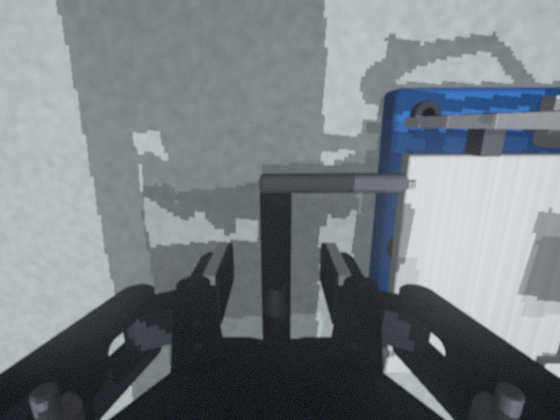

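```bash
python3 -m creep '{"translation":[[0,0,0],[0,0,0],[0,0,0],[0,0,0],[0,0,0],[0,0,0]],"rotation":[[0,0,0],[0,0,0],[0,0,0],[0,0,0],[0,0,0],[0,0,0]],"claw":[30,20,10,5,5,5]}' 40
```

```text
time: 10.0
tool_pos: [572.2, 121.9, 33.4]
tcp_rot: [-180.0, -0.1, 3.5]
ft_force: [-2.0, 1.2, 7.1]
finger_gap: 12.7
```

```bash
python3 - <<'E'
import numpy as np
a=np.radians(np.linspace(0,45,21));y=150*np.cos(a)+10*np.sin(a);z=150*np.sin(a)-10*np.cos(a)
print([[0,round(-p,1),round(-q,1)] for p,q in zip(np.diff(y),np.diff(z))],y[-1]-150,z[-1]+10)
E
```

```text
[[0, np.float64(-0.3), np.float64(-5.9)], [0, np.float64(-0.0), np.float64(-5.9)], [0, np.float64(0.2), np.float64(-5.9)], [0, np.float64(0.4), np.float64(-5.9)], [0, np.float64(0.6), np.float64(-5.9)], [0, np.float64(0.9), np.float64(-5.8)], [0, np.float64(1.1), np.float64(-5.8)], [0, np.float64(1.3), np.float64(-5.8)], [0, np.float64(1.6), np.float64(-5.7)], [0, np.float64(1.8), np.float64(-5.6)], [0, np.float64(2.0), np.float64(-5.6)], [0, np.float64(2.2), np.float64(-5.5)], [0, np.float64(2.4), np.float64(-5.4)], [0, np.float64(2.6), np.float64(-5.3)], [0, np.float64(2.8), np.float64(-5.2)], [0, np.float64(3.0), np.float64(-5.1)], [0, np.float64(3.2), np.float64(-4.9)], [0, np.float64(3.4), np.float64(-4.8)], [0, np.float64(3.6), np.float64(-4.7)], [0, np.float64(3.8), np.float64(-4.5)]] -36.86291501015239 108.99494936611664
```

```bash
python3 -m creep '{"translation":[[0,-0.3,-5.9],[0,0,-5.9],[0,0.2,-5.9],[0,0.4,-5.9],[0,0.6,-5.9],[0,0.9,-5.8],[0,1.1,-5.8],[0,1.3,-5.8],[0,0,0],[0,0,0]],"rotation":[[0,0,0],[0,0,0],[0,0,0],[0,0,0],[0,0,0],[0,0,0],[0,0,0],[0,0,0],[0,0,0],[0,0,0]],"claw":[5,5,5,5,5,5,5,5,5,5]}' 40
python3 - <<'E'
from h import *
from bench import *
for n in ["top","wrist"]:
    d=snapshot(n); cv2.imwrite(f"pics/{n}5.png",d["frame"][:,:,::-1]); pickle.dump(d,open(f"pics/{n}5.pkl","wb"))
E
```

```text
time: 11.0
tool_pos: [572.4, 118.4, 79.5]
tcp_rot: [-179.9, -0.1, 3.5]
ft_force: [3.3, 5.6, -3.3]
finger_gap: 12.5
```

View pics/wrist5.png

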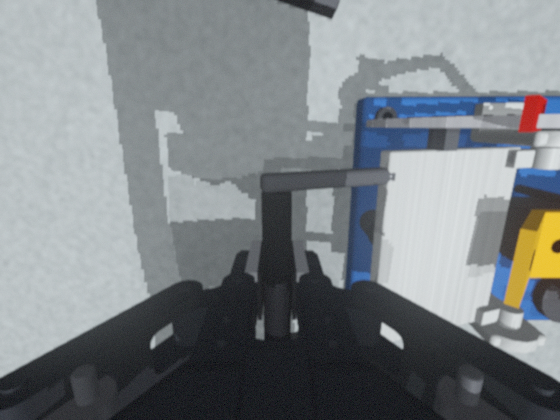

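```bash
python3 -m creep '{"translation":[[0,1.6,-5.7],[0,1.8,-5.6],[0,2.0,-5.6],[0,2.2,-5.5],[0,2.4,-5.4],[0,2.6,-5.3],[0,2.8,-5.2],[0,3.0,-5.1],[0,3.2,-4.9],[0,0,0]],"rotation":[[0,0,0],[0,0,0],[0,0,0],[0,0,0],[0,0,0],[0,0,0],[0,0,0],[0,0,0],[0,0,0],[0,0,0]],"claw":[5,5,5,5,5,5,5,5,5,5]}' 40
python3 - <<'E'
from h import *
from bench import *
print(sense()['ft_force'],sense()['tool_pos'])
for n in ["top","wrist","side"]:
    d=snapshot(n); cv2.imwrite(f"pics/{n}6.png",d["frame"][:,:,::-1]); pickle.dump(d,open(f"pics/{n}6.pkl","wb"))
E
```

```text
time: 12.1
tool_pos: [573.8, 98.2, 129.2]
tcp_rot: [-179.8, -0.1, 3.5]
ft_force: [-0.5, 12.9, 3.1]
finger_gap: 12.2
[-0.53134057 12.89290845  3.10757311] [573.76508663  98.20335476 129.18381305]
```

View pics/wrist6.png

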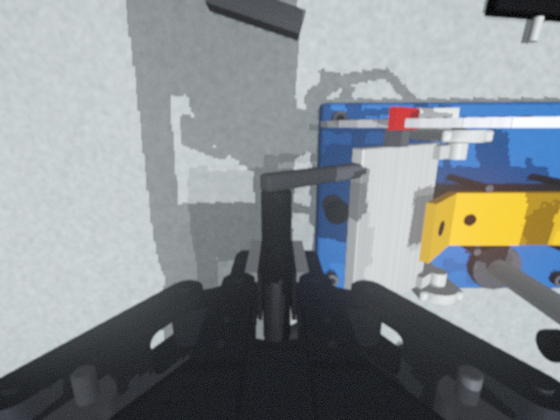

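View pics/side6.png

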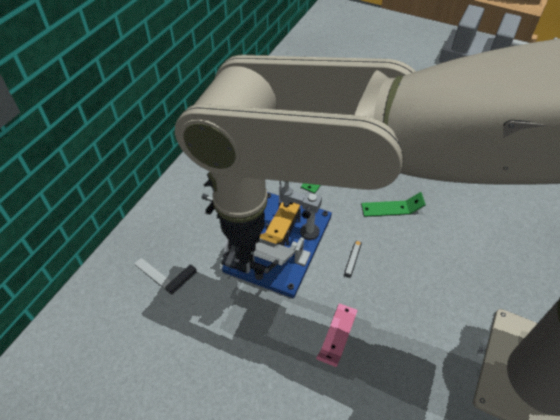

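View pics/top6.png

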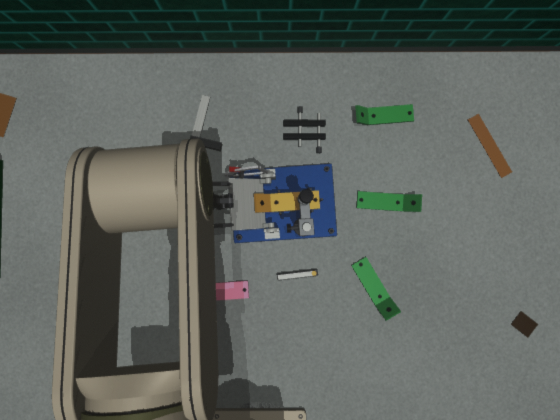

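```bash
python3 - <<'E'
from h import *
w=pickle.load(open('pics/wrist6.pkl','rb'))
cv2.imwrite('pics/w6z.png',cv2.resize(w['frame'][80:230,240:400+50,::-1],None,fx=3.8,fy=3.8,interpolation=cv2.INTER_CUBIC))
np.set_printoptions(precision=1,suppress=True)
R=cv2.Rodrigues(np.array([0,0,np.radians(3.5)]))[0]
F=lambda p:np.array([582,-29.2,0])+R@np.array(p,float)
for n,p in dict(mark=(68,70.7,130.7),plateC=(85,90,20),plateC2=(85,-150,20)).items(): print(n,np.array(proj(w,F(p))))
for th in (36,38.6,41,45):
    c,s=np.cos(np.radians(th)),np.sin(np.radians(th))
    g=lambda x,r,h:np.array(proj(w,F((x,r*c-h*s,60+r*s+h*c))))
    print(th,'corner',g(55,95,-6),g(55,10,-6),'barend',g(43,150,-10),'ptr95',g(62,95,0),'ptr75',g(62,75,0))
E
```

```text
mark [398.7 121.5]
plateC [323.1 101.3]
plateC2 [621.1 101.5]
36 corner [363.5 147. ] [441.8 142.1] barend [276.2 178.3] ptr95 [374.1 133.9] ptr75 [396.7 133.4]
38.6 corner [370.  147.5] [442.3 142.1] barend [284.7 180.6] ptr95 [381.4 134.1] ptr75 [402.4 133.5]
41 corner [376.5 148. ] [442.8 142.2] barend [293.8 182.8] ptr95 [388.7 134.3] ptr75 [408.  133.6]
45 corner [388.3 148.8] [443.6 142.2] barend [311.8 186.8] ptr95 [401.8 134.6] ptr75 [417.9 133.8]
```

View pics/w6z.png

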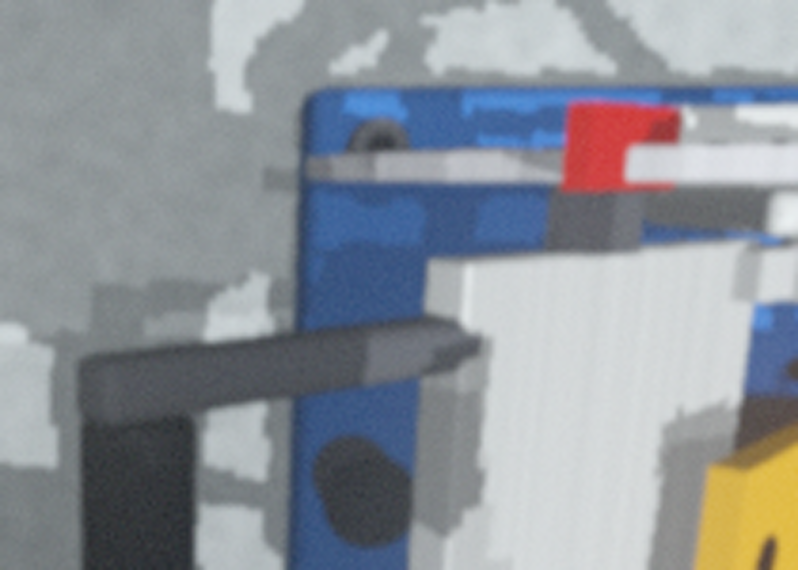

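```bash
python3 - <<'E'
from h import *
from scipy.optimize import least_squares
np.set_printoptions(precision=1,suppress=True)
L=lambda n:pickle.load(open(f'pics/{n}.pkl','rb'))
w6,w3,w1,t=L('wrist6'),L('wrist3'),L('wrist1'),L('top0')
z3=lambda x,y:(240+x/5-.4,120+y/5-.4)
z1=lambda x,y:(70+x/3-.33,90+y/3-.33)
z6=lambda x,y:(240+x/3.8-.4,80+y/3.8-.4)
zt=lambda x,y:(190+x/5-.4,150+y/5-.4)
# (cam, fixture pt, pixel)
obs=[(w3,(55,95,54),z3(418,78)),(w3,(-55,95,54),z3(408,557)),(w3,(0,150,50),z3(172,320)),
 (w1,(85,-150+240,20),z1(220,58)),(w1,(55,95,54),z1(183,136)),(w1,(-55,95,54),z1(210,411)),(w1,(0,150,50),z1(55,272)),
 (w6,(85,90,20),z6(306,92)),
 (t,(85,-150,20),zt(711,68)),(t,(-85,-150,20),zt(735,428)),(t,(-85,90,20),zt(222,465)),(t,(55,95,54),zt(182,157)),(t,(-55,95,54),zt(195,400)),(t,(0,150,50),zt(68,291))]
def F(q,p): 
    c,s=np.cos(q[2]),np.sin(q[2]);return [q[0]+c*p[0]-s*p[1],q[1]+s*p[0]+c*p[1],p[2]]
f=lambda q:np.concatenate([np.subtract(proj(d,F(q,p)),u) for d,p,u in obs])
r=least_squares(f,[582,-29,.06],loss='soft_l1',x_scale=[1,1,.01]);print(r.x,np.degrees(r.x[2]));print(f(r.x).reshape(-1,2))
q=r.x
for th in (35,36,37,38,39):
    c,s=np.cos(np.radians(th)),np.sin(np.radians(th))
    g=lambda x,r,h:np.array(proj(w6,F(q,(x,r*c-h*s,60+r*s+h*c))))
    print(th,g(55,95,-6),g(55,95,-14),g(-0,150,-10))
print('obs',z6(472,258),z6(428,262),z6(138,420),'mark',proj(w6,F(q,(68,70.7,130.7))))
print('grasp y in fixture: ', (97.9-q[1])) 
E
```

```text
[581.8 -28.3   0.1] 3.7780574476332784
[[ 0.9  0.3]
 [-0.5 -0.3]
 [-0.   1.2]
 [-1.7 -1. ]
 [-3.9 -0.6]
 [-0.5  0.1]
 [ 0.6  1.7]
 [ 1.3 -1.7]
 [ 0.2 -0.2]
 [ 0.9  0.9]
 [-0.2  0.6]
 [-0.2  0.5]
 [ 0.3  1. ]
 [-0.1  0. ]]
35 [359.  147.9] [347.8 147. ] [271.7 264. ]
36 [361.4 148.1] [349.8 147.2] [274.4 266. ]
37 [363.8 148.3] [351.8 147.4] [277.2 268.1]
38 [366.2 148.4] [354.  147.6] [280.3 270.2]
39 [368.8 148.6] [356.2 147.8] [283.4 272.4]
obs (363.8105263157895, 147.49473684210525) (352.23157894736846, 148.54736842105262) (275.91578947368424, 190.1263157894737) mark (np.float64(396.0229118280108), np.float64(122.60357335972431))
grasp y in fixture:  126.24188681233576
```

```bash
python3 -m creep '{"translation":[[0,2.3,-4.5],[0,2.4,-4.5],[0,2.5,-4.0],[0,1.3,-2.5],[0,0,0],[0,0,0]],"rotation":[[0,0,0],[0,0,0],[0,0,0],[0,0,0],[0,0,0],[0,0,0]],"claw":[5,5,5,5,5,5]}' 40
cat > look.py <<'E'
import sys
from h import *
from bench import *
k=sys.argv[1]
q=[581.8,-28.3,np.radians(3.7)]
def F(q,p): 
    c,s=np.cos(q[2]),np.sin(q[2]);return [q[0]+c*p[0]-s*p[1],q[1]+s*p[0]+c*p[1],p[2]]
d=snapshot("wrist"); pickle.dump(d,open(f"pics/wrist{k}.pkl","wb"))
cv2.imwrite(f'pics/w{k}z.png',cv2.resize(d['frame'][80:230,240:450,::-1],None,fx=3.8,fy=3.8,interpolation=cv2.INTER_CUBIC))
np.set_printoptions(precision=1,suppress=True)
s_=sense();print(s_['time'],s_['tool_pos'],s_['ft_force'],s_['finger_gap'])
p=s_['tool_pos'];print('bar yf',-(p[0]-q[0])*np.sin(q[2])+(p[1]-q[1])*np.cos(q[2]))
for th in (41,43,44,45,46,47):
    c,s=np.cos(np.radians(th)),np.sin(np.radians(th))
    g=lambda x,r,h:(np.array(proj(d,F(q,(x,r*c-h*s,60+r*s+h*c))))-[239.6,79.6])*3.8
    print(th,150*c+10*s,g(55,95,-6),g(55,95,-14))
E
python3 look.py 7
```

```text
time: 12.85
tool_pos: [574.4, 88.3, 143.7]
tcp_rot: [-179.9, -0.1, 3.5]
ft_force: [2.6, 5.9, 1.4]
finger_gap: 12.3
12.9 [574.4  88.4 143.6] [2.9 5.5 1.9] 12.327808116046334
bar yf 116.89381788018298
41 119.76702732332087 [411.9 254.9] [368.6 252.2]
43 116.52303884350054 [430.1 256.1] [384.5 253.5]
44 114.84755375538765 [439.6 256.7] [392.8 254.1]
45 113.13708498984761 [449.4 257.3] [401.4 254.7]
46 111.3921535722361 [459.4 257.9] [410.2 255.3]
47 109.61329102556647 [469.7 258.5] [419.4 255.9]
```

View pics/w7z.png

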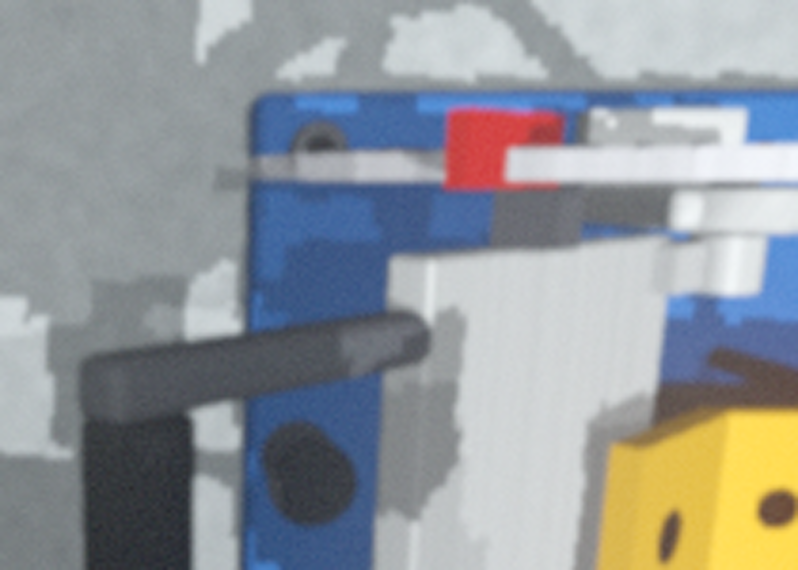

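```bash
python3 -m creep '{"translation":[[0,1.2,-1.5],[0,1.2,-1.5],[0,0.8,-1.0],[0,0,0],[0,0,0],[0,0,0]],"rotation":[[0,0,0],[0,0,0],[0,0,0],[0,0,0],[0,0,0],[0,0,0]],"claw":[5,5,5,5,5,5]}' 40
python3 look.py 8
```

```text
time: 13.5
tool_pos: [574.6, 85.2, 147.6]
tcp_rot: [-179.9, -0.1, 3.5]
ft_force: [3.2, 5.2, 1.2]
finger_gap: 12.7
13.55 [574.6  85.2 147.6] [3.2 4.9 1.6] 12.35785217924539
bar yf 113.70175020720761
41 119.76702732332087 [385.  253.2] [343.6 250.6]
43 116.52303884350054 [402.4 254.4] [358.7 251.8]
44 114.84755375538765 [411.5 254.9] [366.7 252.4]
45 113.13708498984761 [420.9 255.5] [374.9 253. ]
46 111.3921535722361 [430.5 256.1] [383.3 253.6]
47 109.61329102556647 [440.3 256.7] [392.  254.2]
```

View pics/w8z.png

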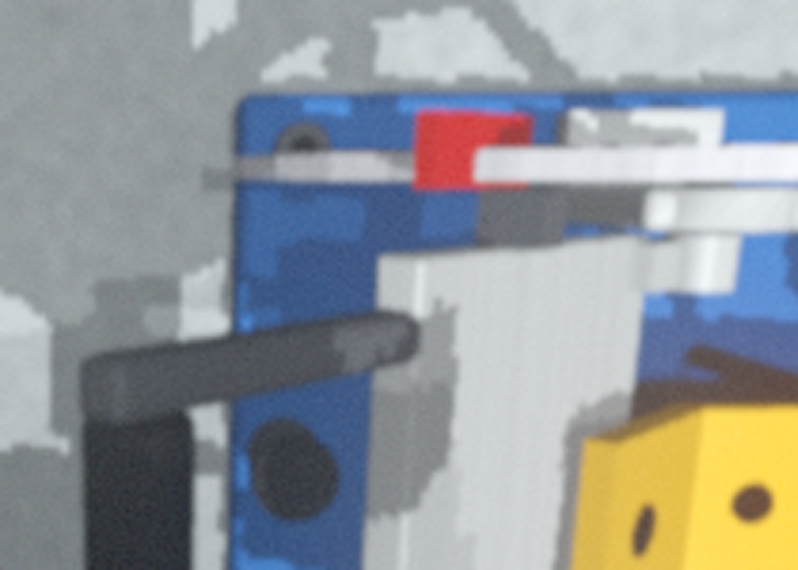

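```bash
python3 - <<'E'
from h import *
np.set_printoptions(precision=1,suppress=True)
d=pickle.load(open('pics/wrist8.pkl','rb'));q=[581.8,-28.3,np.radians(3.7)]
def F(p): 
    c,s=np.cos(q[2]),np.sin(q[2]);return [q[0]+c*p[0]-s*p[1],q[1]+s*p[0]+c*p[1],p[2]]
def P(x,r,th,h=0):
    c,s=np.cos(np.radians(th)),np.sin(np.radians(th))
    return (np.array(proj(d,F((x,r*c-h*s,60+r*s+h*c))))-[239.6,79.6])*3.8
for h in(-1.5,1.5): print('mark tip',h,P(64,100,45,h),P(72,100,45,h))
print('quad top end', P(66,95,90), 'plateC',(np.array(proj(d,F((85,90,20))))-[239.6,79.6])*3.8)
for r in (70,75,78,85): print('ptr',r,P(58,r,45),P(65,r,45))
E
python3 - <<'E'
from bench import *
import cv2
for n in ["side","top"]:
    d=snapshot(n); cv2.imwrite(f"pics/{n}8.png",cv2.resize(d["frame"][140:310,180:350,::-1],None,fx=3.4,fy=3.4,interpolation=2))
E
```

```text
mark tip -1.5 [433.9 193.4] [437.8 133.5]
mark tip 1.5 [453.2 193.6] [457.4 132.9]
quad top end [1102.2  177.7] plateC [240.6  90.8]
ptr 70 [540.2 229.8] [544.3 184.1]
ptr 75 [525.2 231. ] [529.2 184.4]
ptr 78 [515.9 231.7] [519.9 184.6]
ptr 85 [493.4 233.5] [497.2 185. ]
```

View pics/side8.png

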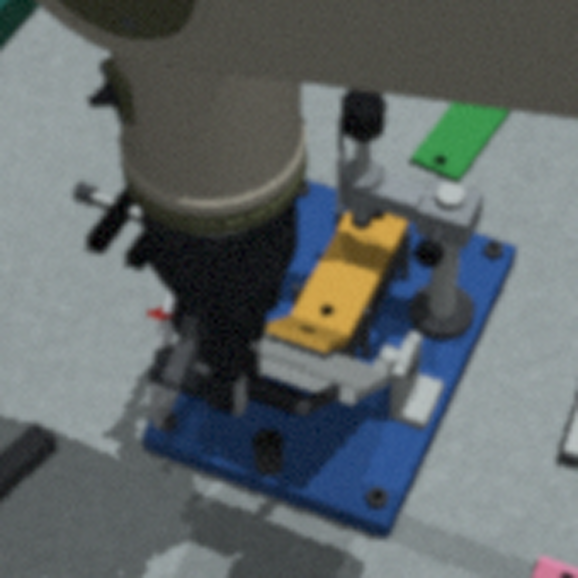

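View pics/top8.png

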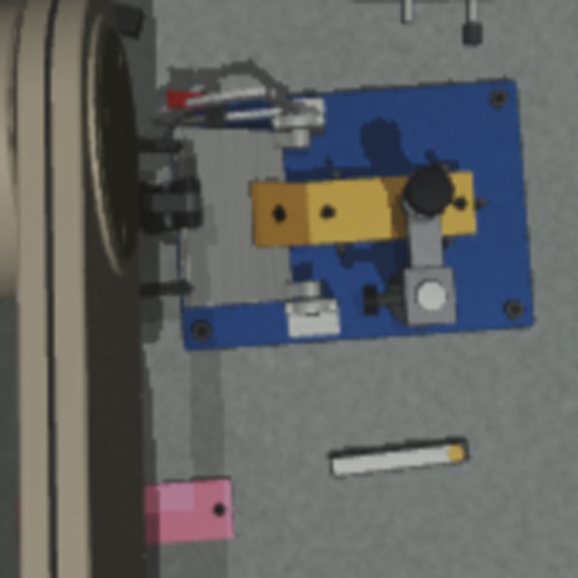

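```bash
python3 - <<'E'
from h import *
np.set_printoptions(precision=1,suppress=True)
L=lambda n:pickle.load(open(f'pics/{n}.pkl','rb'))
q=[581.8,-28.3,np.radians(3.7)]
c,s=np.cos(q[2]),np.sin(q[2])
d=L('wrist4')
cv2.imwrite('pics/w4z.png',cv2.resize(d['frame'][80:230,350:560,::-1],None,fx=3.8,fy=3.8,interpolation=cv2.INTER_CUBIC))
for u,v in [(468,155),(468,133),(500,155),(405,158)]:
    p=plane(d,u,v,60)[:2]-q[:2];print((u,v),[c*p[0]+s*p[1],-s*p[0]+c*p[1]])
E
```

```text
(468, 155) [np.float64(55.287802108873784), np.float64(74.18942440319245)]
(468, 133) [np.float64(63.65919758759177), np.float64(75.60522193012761)]
(500, 155) [np.float64(55.244819540847416), np.float64(61.66734324664711)]
(405, 158) [np.float64(54.205291327743396), np.float64(98.72016458790225)]
```

View pics/w4z.png

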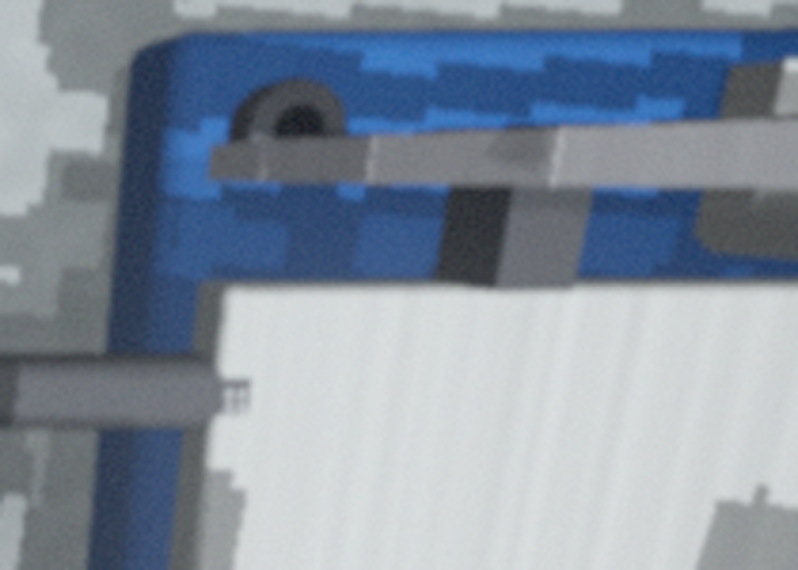

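```bash
python3 -m creep '{"translation":[[0,0,0],[0,0,0],[0,0,0],[0,0,0],[0,0,0],[0,0,0],[0,0,0],[0,0,0],[0,0,0],[0,0,0]],"rotation":[[0,0,0],[0,0,0],[0,0,0],[0,0,0],[0,0,0],[0,0,0],[0,0,0],[0,0,0],[0,0,0],[0,0,0]],"claw":[5,5,5,5,5,5,5,5,5,5]}' 40
python3 look.py 9 | head -3
```

```text
time: 14.65
tool_pos: [574.6, 85.2, 147.6]
tcp_rot: [-179.9, -0.1, 3.5]
ft_force: [3.9, 5.7, 0.7]
finger_gap: 12.5
14.7 [574.6  85.2 147.6] [3.4 5.8 0.4] 12.660007143017157
bar yf 113.72086567406615
41 119.76702732332087 [385.1 253.2] [343.7 250.6]
```

View pics/w9z.png

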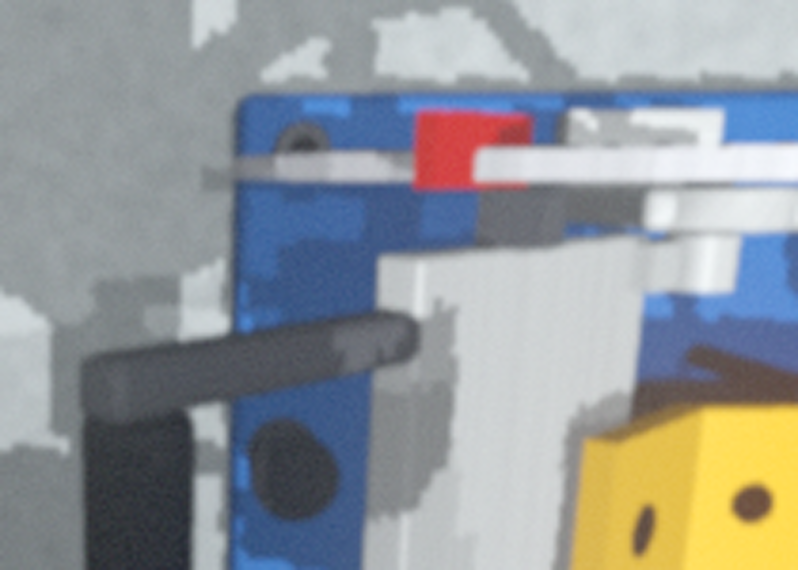

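The leaf corner hasn't moved (zoom 421, 256, about 45°), and the arm is steady.

```bash
python3 -c "
from bench import *
print(hand_in())"
```

```text
the job is handed in; nothing more can be done
None
```

Both checks are done in the order you asked, and I handed the job in at about 14.7 s of the 54 s allowed. The gripper is holding the leaf still at about 45°, so you can check the gap under the bent arm.

- **Drop gauge:** I pushed the knob down with closed fingers until the foot met the bracket, 24 mm down as expected. I held it there for over 1.2 s at 11.6–12.9 N, with a sideways force of about 5–6 N. I then let it spring up; later pictures show it up and the bracket still in its seat.
- **Leaf:** I gripped the bar at 40 N and lifted it along its arc. Two estimates of the angle agree: 45.1° from the leaf's corner in the wrist picture, and about 44.7° from the gripper's position. Nothing moved over a final 1 s hold, with about 6 N on the wrist. The square, feeler gauge set and clamp were not touched.

**Checks that disagreed or could not be made:**
- **Pointer:** it was hidden behind the quadrant, so I could not see it against the red mark. The 45° comes from the leaf's corner and the bar.
- **Red mark:** its outer end sits about 6 mm farther out than 100 mm by my measurement. That fits only if the given point is the middle of the line.
- **Bar in the grip:** the bar slid about 4–5 mm along the pads during the lift. I therefore set the final angle from the pictures and the gripper's position across the fixture, not from its height.

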